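Grinding wheel off its hook and into the wheel drawer

ROBOT

A 6-joint arm with a two-finger parallel gripper is mounted at the origin on the work surface. World frame = base frame: x ahead of the robot, y to its left, z up, the work surface at z = 0. Lengths are in mm, angles in rad, forces in N, time in s.
With the tool pointing down it reaches from about 425 to 925 mm from the base axis. Payload 12.5 kg.
Tool frame: the origin (TCP) lies at the very end of the fingers, on their centre line; the grasp point (between the pads) lies 19 mm behind it; z points along the fingers, y is the direction in which the jaws open and shut (so a half turn about z gives the same grasp; the last joint's range is limited). The gripper opens to 85 mm and grips with 20 to 120 N. Pads are 22 mm wide; open, the fingers measure 114 mm over their backs; the gripper's body (76 mm by 85 mm) begins 54 mm behind the grasp point. The pads swing forward as they close: fully open they stand 13 mm farther back than shut.
Start: joints at [1.11, 0.491, 1.559, -0, 1.092, -0.106], TCP at [217.11, 586.096, 231.327] pointing down, gripper open.
Joint ranges: [-3.1, 3.1], [-0.84, 2.19], [0.05, 2.79], [-1.13, 4.28], [0.06, 2.93], [-2.69, 2.69]. Speed limits (rad/s): [2.22, 2.22, 2.79, 3.14, 3.14, 3.14].

INTERFACE

Orientations are given as a unit quaternion [w, x, y, z].
In Python, from cell import bot gives the robot as it stands. The module is installed in compiled form; this text tells all that it offers.
- The arm moves only by the shell command python3 -m pendant 'ROWS' [FORCE]. ROWS is a JSON object of lists of equal length, an entry for each row: "delta_rot": the turn, a rotation vector about the world's x, y, z each as a share of 180 degrees, from -1 to 1, a list of three; "travel": the shift along the world's x, y, z each as a share of 300 mm, from -1 to 1, a list of three; "hand": the closure, from 0 (fully open) to 1 (shut). In form: {"delta_rot": [[wx, wy, wz], ...], "travel": [[dx, dy, dz], ...], "hand": [hand, ...]}. A call has exactly 10 rows; each row is the pose to reach, as a shift and turn from the pose commanded when the call began, turning the shorter way round; what a row does not reach only later rows make up. A row lasts 1/12 s, in which the tool goes at most 41.7 mm and 7.16 degrees, less where a joint would pass 70% of its speed; a pose out of reach is approached as far as the arm can. A call with a number of a shift or a turn outside -1 to 1 is refused whole. A call with a gripper value outside its range is refused whole. The fingers move at their own pace and stop on an object; FORCE is the grip in N (left out, the last holds). Time passes only in rows, so rows that repeat a pose let the fingers close, or fill a call up. It gives the time, the measured TCP pose, the force and the opening at its end, in the units of the state.
- bot.state(): the state, without advancing time (a new reading comes with each control period).
- bot.grab_frame(name): name is "scene" or "top" or "wrist"; returns a dict with "image" (400x640x3 uint8, red, green, blue), "z_map" (400x640 float32, mm along the optical axis (not along the pixel's ray), 0 where there is no reading), "camera_matrix" (3x3 intrinsics, pixels), "R" (3x3) and "t" (3): a world point X has camera coordinates R X + t. Camera axes: x right, y down, z forward; pixel columns grow to the right and rows downward; lengths in mm; the calibration is good to about 2 mm. A picture is of the moment at which its call begins.
- bot.sign_off(): hands the job in, once; it reports no verdict.
The state is a dict: "clock": time; "q": joint angles; "joint_velocities": joint speeds; "joint_efforts": joint torques, N m; "tool_pos": TCP position; "orientation": TCP orientation; "wrist_force": force on the tool from outside, world axes, zero at the start; "moment": the same for the moment, N m; "gripper_width": finger opening in mm.
Only numpy, scipy, OpenCV 4.12 (cv2) and the standard library are available. Lean on these libraries where they do the work, as an engineer would, in place of code of your own. Each camera call takes 0.05 s, during which the arm holds its last target. There are 200 camera calls.

TASK

Pull the drawer of the blue wheel cabinet out until it stops. Then lift the white grinding wheel with the blue label up and off its hook and stand it on edge in the empty front slot of the drawer. The wheel is brittle: never press or knock it with more than 40 N against the hook stand or the cabinet, and leave everything else where it is.

Things in the scene. Friction and masses are not known exactly. Their poses are not given: they have to be found in the camera images.
- wheel: The wheel to move: white abrasive disc, blue label ring on both faces, 125 mm diameter, 16 mm thick, bore 32 mm, 0.3 to 0.6 kg. Origin at its centre, x along its axle (at the start level, pointing away from the robot), z up. It hangs by its bore on one of the two hooks; 46 mm of disc stand above the hook bar: pinch it there from above, across its faces.
- wheel_red: Another wheel of the same size, brown with a red label ring, hanging on the other hook. Leave it hanging. Origin and axes as for the first.
- stand: Grey fixed stand, origin on the table under the front of its cross bar, z up; its two hooks point along its own -x (roughly to the robot), at y = +85 and -85 mm. Cross bar 240 mm wide in y, top at z 185 mm, front face at x = 0; base plate 100 x 300 x 12 mm.
- hook_left (a point): On top of the +y hook's bar (z 180 mm), 60 mm out from the cross bar; stand's axes. Hook: level round bar 10 mm thick from the cross bar to 100 mm out, ending in an upright lip 10 mm thick, its tip 17 mm above the bar's top.
- hook_right (a point): The same on the -y hook. On either hook the wheel must rise over 17 mm to pass the lip, but at 22 mm the lower edge of its bore meets the underside of the bar: lift until it touches, go back 2 to 3 mm, then draw it level along the hook and off.
- cabinet: Blue fixed steel cabinet, 240 deep (x) x 220 wide (y) x 185 mm high, origin on the table under the middle of its open front, z up; the front faces its own -x (roughly to the robot) and holds one drawer.
- drawer (a joint): How far the drawer is out (m), 0 closed, growing as it slides to the cabinet's -x. It starts 0 to 30 mm open. Its travel is somewhere between 120 and 160 mm: pull until the stop is felt. Sliding takes about 4 N.
- handle (a point): Middle of the drawer's steel bar handle: round bar 10 mm thick, 120 mm long along y, 45 mm in front of the grey front panel, at z 150 mm (35 mm below the cabinet's top); cabinet's axes. Take it from above, one finger in front, one behind. The front panel's top edge is at z 165 mm.
- slot (a point): Where the wheel's centre rests in the drawer's empty front slot (moves with the drawer; cabinet's axes), z 89 mm, 75 mm behind the front panel's inner face. Slot: along y in a black rack, 22 mm wide in x, walls 165 mm long, tops 4 mm below this point, edges rounded 8 mm; two white rails carry the wheel and centre it in y. A fixed green wheel of the same size stands 60 mm farther in.
- spray_bottle: White spray bottle with red head (not the black-headed one), 76 mm wide, 207 mm high, standing behind on the table, origin under its foot. Leave it.
- flange: Dark steel wheel flange, 84 mm wide, 26 mm high, lying on the table near the robot, origin under its centre. Leave it.
- wrench: Steel open-end wrench, 180 mm long, lying on the right of the table, origin at its middle. Leave it.
- cone_part: Dark cone-shaped part, 60 mm wide, 55 mm high, on the left of the table, origin under its centre. Leave it.

How it is judged:
By the outcome, as a careful person would: the job done as asked, in the order asked, and still so for the second after the job is handed in, with the robot touching nothing.
It also fails if it takes over 72 s, if anything falls off the work surface, if the arm or the gripper's body presses on something with over 40 N, if the wrist force passes 120 N, or if a joint passes its speed limit or range.

## Working session

There is one attempt and no reset: what is moved stays moved. The work goes in short steps, Python scripts to look and compute and a shell command to move; the robot and the scene stay as the last step left them, time stands still between calls to the robot, and variables do not carry over. Pictures are saved under pics/ and viewed, about 8 in all and at most 12, crops included, and the job is handed in when it is done.

```bash
mkdir -p pics
cat > h.py <<'E'
import numpy as np, cv2
from cell import bot
np.set_printoptions(precision=1,suppress=True)
def grab(n,save=None):
    f=bot.grab_frame(n)
    if save: cv2.imwrite('pics/'+save,f['image'][:,:,::-1])
    return f
def pts(f):
    z=f['z_map'];h,w=z.shape;v,u=np.mgrid[:h,:w]
    K=np.array(f['camera_matrix']);R=np.array(f['R']);t=np.array(f['t'])
    c=np.stack([(u-K[0,2])/K[0,0]*z,(v-K[1,2])/K[1,1]*z,z],-1)
    P=(c-t)@R
    P[z<=0]=np.nan
    return P
E
python3 - <<'E'
from h import *
for n in ("scene","top"):
    f=grab(n,n+'0.png'); np.savez('/tmp/'+n+'0.npz',**f)
    print(n,-f['R'].T@f['t'],f['R'][2])
s=bot.state();print(s)
E
```

```text
scene [1507.4   74.  1298. ] [-0.6 -0.1 -0.8]
top [ 297.4  -57.4 1574.4] [ 0.2 -0.  -1. ]
{'clock': 0.1, 'q': array([ 1.1,  0.5,  1.6,  0. ,  1.1, -0.1]), 'joint_velocities': array([ 0., -0., -0.,  0.,  0.,  0.]), 'joint_efforts': array([  0. , -61.9, -26.2,  -0. ,   0. ,  -0. ]), 'tool_pos': array([217. , 585.9, 230.8]), 'orientation': array([-0. ,  0.2,  1. , -0. ]), 'wrist_force': array([ 0.4,  0.7, -0.3]), 'moment': array([-0.,  0., -0.]), 'gripper_width': 85.45569839106558}
```

View pics/scene0.png

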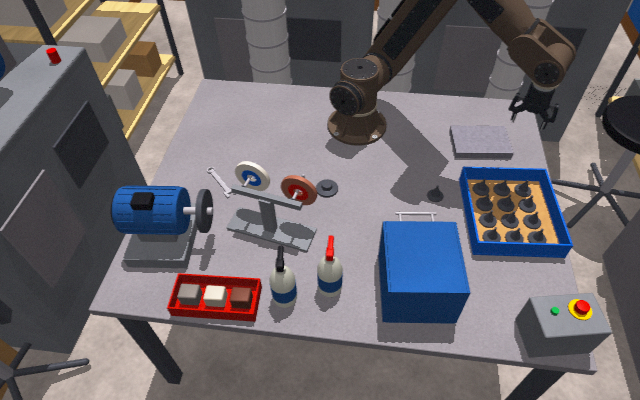

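View pics/top0.png

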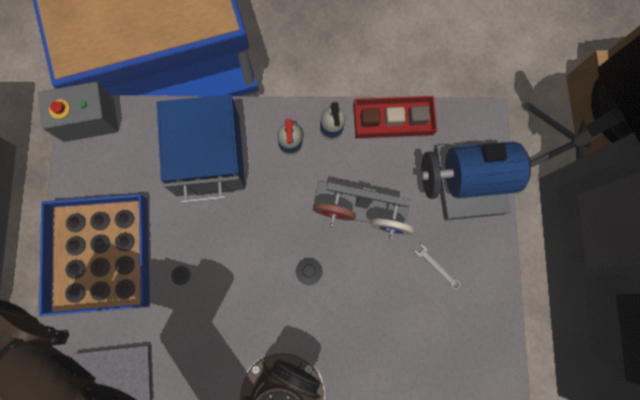

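The scene view shows the handle at about (415,214), the white wheel at (252,177) and the red one at (298,190). In the top view the handle is at (205,190), the white wheel at (392,227) and the cabinet top at about (198,140). Next I turn these into positions using depth.

```bash
cat > m1.py <<'E'
from h import *
def rect(X):
    r=cv2.minAreaRect(X.astype(np.float32));return cv2.boxPoints(r),r
for n in ("top","scene"):
    f=np.load('/tmp/'+n+'0.npz');P=pts(f);hsv=cv2.cvtColor(f['image'],cv2.COLOR_RGB2HSV);H,S,V=cv2.split(hsv)
    x,y,z=P[...,0],P[...,1],P[...,2]
    # cabinet top
    reg=np.zeros(z.shape,bool); 
    if n=="top": reg[85:200,150:250]=1
    else: reg[215:300,375:475]=1
    m=reg&(abs(z-185)<8)&(H>95)&(H<125)&(S>120)
    b,r=rect(P[m][:,:2]);print(n,'cab',m.sum(),np.median(z[m]),'\n',b,r[1])
    # handle
    reg[:]=0
    if n=="top": reg[180:206,175:235]=1
    else: reg[205:222,390:440]=1
    m=reg&(abs(z-153)<12)&(S<80)&(V>110)
    b,r=rect(P[m][:,:2]);print(n,'handle',m.sum(),np.median(P[m],0),'\n',b,r[1])
    # stand crossbar
    reg[:]=0
    if n=="top": reg[175:215,310:415]=1
    else: reg[180:225,225:310]=1
    m=reg&(abs(z-185)<7)&(S<70)
    b,r=rect(P[m][:,:2]);print(n,'bar',m.sum(),'\n',b,r[1])
    # wheel white
    reg[:]=0
    if n=="top": reg[213:240,365:418]=1
    else: reg[155:196,230:275]=1
    m=reg&(z>95)&(z<250)&(V>150)&(S<60)
    Q=P[m];print(n,'wheel',m.sum(),np.nanmin(Q,0),np.nanmax(Q,0))
    q=Q[Q[:,2]>185];
    if len(q)>5: b,r=rect(q[:,:2]);print(' upper',len(q),'\n',b,r[1])
    reg[:]=0
    if n=="top": reg[198:225,310:358]=1
    else: reg[172:210,278:320]=1
    m=reg&(z>190)&(z<250)&(S>60)
    q=P[m]; 
    if len(q)>5: b,r=rect(q[:,:2]);print(n,'red upper',len(q),q[:,2].max(),'\n',b,r[1])
E
python3 m1.py
```

```text
top cab 5972 185.3520745769964 
 [[611.7 340. ]
 [636.  122.7]
 [876.5 149.6]
 [852.2 366.9]] (241.94760131835938, 218.66871643066406)
top handle 215 [569.5 226.2 154.1] 
 [[553.8 288.9]
 [569.3 162.9]
 [618.7 169. ]
 [603.2 295. ]] (49.7856330871582, 126.9253158569336)
top bar 675 
 [[ 488.3 -356.5]
 [ 575.3 -369.2]
 [ 614.3 -102.1]
 [ 527.4  -89.4]] (269.9044494628906, 87.84495544433594)
top wheel 173 [ 469.3 -363.7  176.7] [ 500.4 -271.   232. ]
 upper 172 
 [[ 466.  -362.3]
 [ 481.3 -365.9]
 [ 503.1 -273.3]
 [ 487.9 -269.7]] (95.1425552368164, 15.658923149108887)
top red upper 287 232.48674519087558 
 [[ 504.3 -203.8]
 [ 521.9 -208.3]
 [ 549.6  -99.2]
 [ 532.   -94.7]] (112.5594253540039, 18.185033798217773)
scene cab 5626 185.18041821200575 
 [[614.3 342.6]
 [638.4 123.7]
 [882.8 150.6]
 [858.7 369.6]] (245.8560791015625, 220.2548370361328)
scene handle 120 [575.8 226.6 154.6] 
 [[558.7 287.3]
 [572.3 163.5]
 [610.5 167.7]
 [596.9 291.6]] (38.420616149902344, 124.57959747314453)
scene bar 481 
 [[ 496.  -352. ]
 [ 570.4 -367.1]
 [ 618.3 -132.3]
 [ 543.9 -117.1]] (239.66880798339844, 75.90763854980469)
scene wheel 326 [ 451.7 -367.9  122.8] [ 587.4 -219.7  231.7]
 upper 216 
 [[ 439.6 -274.2]
 [ 480.9 -392.2]
 [ 621.2 -343.2]
 [ 580.  -225.1]] (148.67919921875, 125.04315948486328)
scene red upper 303 230.14986099498296 
 [[ 507.1 -198.2]
 [ 531.5 -204.3]
 [ 558.2  -97.5]
 [ 533.9  -91.4]] (110.03376007080078, 25.086271286010742)
```

```bash
cat >> h.py <<'E'
from scipy.spatial.transform import Rotation as Ro
def go(pos,yaw_y):
    """rows needed: pos TCP, yaw_y: heading (deg) of the tool y axis (mod 180), tool down"""
    s=bot.state();w,x,y,z=s['orientation'];R=Ro.from_quat([x,y,z,w])
    best=None
    for k in (0,180):
        a=np.radians(yaw_y+k);yy=np.array([np.cos(a),np.sin(a),0]);zz=np.array([0,0,-1.])
        T=Ro.from_matrix(np.column_stack([np.cross(yy,zz),yy,zz]))
        rv=(T*R.inv()).as_rotvec()/np.pi
        print('rot',np.round(rv,4))
    d=np.array(pos)-s['tool_pos']
    print('travel',np.round(d/300,4),'dist',np.linalg.norm(d),'now',s['tool_pos'],'heading y',np.degrees(np.arctan2(*R.as_matrix()[[1,0],1])),'q',np.round(s['q'],2),'F',s['wrist_force'],'w',s['gripper_width'],'t',s['clock'])
E
python3 - <<'E'
from h import *
go([568.5,226.3,235],6.4)
for n in ("top","scene"):
    f=np.load('/tmp/'+n+'0.npz');P=pts(f);hsv=cv2.cvtColor(f['image'],cv2.COLOR_RGB2HSV);H,S,V=cv2.split(hsv)
    x,y,z=P[...,0],P[...,1],P[...,2]
    c,s=np.cos(np.radians(-12.5)),np.sin(np.radians(-12.5))
    near=(x>420)&(x<680)&(y>-420)&(y<-60)
    # base plate
    m=near&(abs(z-12)<4)&(S<70)
    r=cv2.minAreaRect(P[m][:,:2].astype(np.float32));print(n,'base',m.sum(),np.round(r,1) if 0 else r)
    m=near&(abs(z-185)<5)&(S<70)&(x-560+(y+230)*0.22>-25)
    r=cv2.minAreaRect(P[m][:,:2].astype(np.float32));print(n,'bar',r)
    for nm,yc in (('white',-318),('red',-150)):
        m=near&(z>205)&(z<240)&(abs(y-yc)<60)&(abs(x-(484 if yc<-200 else 527))<30)
        q=P[m];q=q[~np.isnan(q[:,0])];mu=q.mean(0);u,sv,vt=np.linalg.svd(q[:,:2]-mu[:2]);d=vt[0];
        print(n,nm,len(q),mu,np.degrees(np.arctan2(-d[0]*np.sign(d[1]),abs(d[1]))),'spread',np.percentile((q[:,:2]-mu[:2])@vt[1],[2,98]),np.percentile((q[:,:2]-mu[:2])@vt[0],[1,99]),q[:,2].max())
E
```

```text
rot [ 0.  -0.  -0.4]
rot [0.  0.  0.6]
travel [ 1.2 -1.2  0. ] dist 502.8818196664223 now [217.  585.9 230.8] heading y 69.67191728976228 q [ 1.1  0.5  1.6  0.   1.1 -0.1] F [ 0.4  0.7 -0.3] w 85.45569839106558 t 0.1
top base 1147 ((550.3991088867188, -241.28524780273438), (255.47708129882812, 356.4942626953125), 0.1772746592760086)
top bar ((585.25830078125, -240.58663940429688), (91.69297790527344, 210.3723602294922), 12.083531379699707)
top white 223 [ 483.9 -313.3  219.4] -13.420644816158678 spread [-7.5  9.1] [-48.4  44.3] 232.02788719600974
top red 214 [ 526.2 -150.9  219.6] -13.073501570642211 spread [-7.1  8.5] [-46.2  46.7] 232.48674519087558
scene base 1511 ((557.1593627929688, -241.09634399414062), (227.86570739746094, 347.0263671875), 2.7245662212371826)
scene bar ((559.79736328125, -241.1253204345703), (236.65940856933594, 71.15092468261719), 78.47484588623047)
scene white 172 [ 494.  -310.   217.5] -11.980182299268376 spread [-7.9 11.6] [-42.4  45.6] 231.7422041265579
scene red 191 [ 536.1 -147.3  216.9] -11.544186961675637 spread [-7.8 12.1] [-42.8  48.1] 230.14986099498296
```

```bash
sed -i 's/precision=1/precision=4/' h.py
python3 -m pendant '{"delta_rot":[[0,0,-0.05],[0,0,-0.1],[0,0,-0.15],[0,0,-0.2],[0,0,-0.25],[0,0,-0.3],[0,0,-0.3515],[0,0,-0.3515],[0,0,-0.3515],[0,0,-0.3515]],"travel":[[0.1,-0.1,0.05],[0.2,-0.2,0.05],[0.3,-0.3,0.05],[0.4,-0.4,0.05],[0.5,-0.5,0.05],[0.6,-0.6,0.05],[0.7,-0.7,0.05],[0.8,-0.8,0.05],[0.9,-0.9,0.05],[0.96,-0.96,0.05]],"hand":[0.5,0.5,0.5,0.5,0.5,0.5,0.5,0.5,0.5,0.5]}' 40
python3 -c "
from h import *
go([568.5,226.3,230],6.4)"
```

```text
clock: 0.93
tool_pos: [506.7, 295.8, 246.1]
orientation: [0.0, 0.669, 0.743, -0.0]
wrist_force: [-0.2, -0.2, 0.6]
gripper_width: 42.5
rot [ 0.0001 -0.      0.0024]
rot [-0.0001 -0.0002 -0.9976]
travel [ 0.2061 -0.2318 -0.0538] dist 94.43712773041011 now [506.6618 295.8275 246.1351] heading y 5.972646680832342 q [ 0.42  0.42  1.64 -0.    1.08  0.31] F [-0.1893 -0.2289  0.6201] w 42.545488249375175 t 0.9333
```

```bash
python3 -m pendant '{"delta_rot":[[0,0,0.0024],[0,0,0.0024],[0,0,0.0024],[0,0,0.0024],[0,0,0.0024],[0,0,0.0024],[0,0,0.0024],[0,0,0.0024],[0,0,0.0024],[0,0,0.0024]],"travel":[[0.1,-0.115,-0.02],[0.206,-0.232,-0.05],[0.206,-0.232,-0.1],[0.206,-0.232,-0.1],[0.206,-0.232,-0.1],[0.206,-0.232,-0.1],[0.206,-0.232,-0.1],[0.206,-0.232,-0.1],[0.206,-0.232,-0.1],[0.206,-0.232,-0.1]],"hand":[0.5,0.5,0.5,0.5,0.5,0.5,0.5,0.5,0.5,0.5]}' 40
python3 - <<'E'
from h import *
f=grab('wrist','w1.png');np.savez('/tmp/w1.npz',**f)
print(-f['R'].T@f['t'],f['R'][2])
P=pts(f);z=P[...,2];S=cv2.split(cv2.cvtColor(f['image'],cv2.COLOR_RGB2HSV))[1]
m=(abs(z-154)<5)&(abs(P[...,0]-568)<40)&(abs(P[...,1]-226)<75)
print(m.sum(),np.percentile(P[m],[2,50,98],axis=0))
go([568.5,226.3,133],6.4)
E
```

```text
clock: 1.77
tool_pos: [566.7, 229.1, 216.8]
orientation: [0.0, 0.663, 0.748, 0.0]
wrist_force: [0.3, 0.1, -0.4]
gripper_width: 42.4
[558.2458 303.8214 359.4118] [ 0.0352 -0.2939 -0.9552]
3207 [[561.7909 170.7831 150.3953]
 [573.0975 245.1557 153.8019]
 [604.5302 288.3735 155.7541]]
rot [-0.      0.0002 -0.0026]
rot [-0.0003 -0.0001  0.9974]
travel [ 0.0059 -0.0087 -0.279 ] dist 83.75124560529935 now [566.7167 228.9196 216.6913] heading y 6.8716517795436936 q [ 0.28  0.49  1.61 -0.    1.04  0.16] F [ 0.8575  0.2239 -0.5635] w 42.702843277557605 t 1.8167
```

View pics/w1.png

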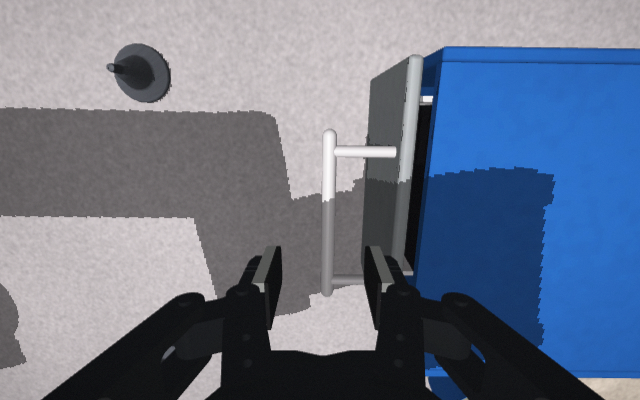

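The wrist view shows the bar running from (330,130) to (328,295) between the two fingers, with the panel clear of the rear finger. I'll descend, grip and pull.

```bash
python3 -m pendant '{"delta_rot":[[0,0,-0.0026],[0,0,-0.0026],[0,0,-0.0026],[0,0,-0.0026],[0,0,-0.0026],[0,0,-0.0026],[0,0,-0.0026],[0,0,-0.0026],[0,0,-0.0026],[0,0,-0.0026]],"travel":[[0.006,-0.009,-0.08],[0.006,-0.009,-0.16],[0.006,-0.009,-0.24],[0.006,-0.009,-0.279],[0.006,-0.009,-0.279],[0.006,-0.009,-0.279],[0.006,-0.009,-0.279],[0.006,-0.009,-0.279],[0.006,-0.009,-0.279],[0.006,-0.009,-0.279]],"hand":[0.5,0.5,0.5,0.5,0.5,0.95,0.95,0.95,0.95,0.95]}' 40
python3 -c "
from h import *
go([568.5,226.3,133],6.4)"
```

```text
clock: 2.65
tool_pos: [569.6, 226.1, 134.3]
orientation: [0.001, 0.667, 0.745, 0.001]
wrist_force: [0.7, 0.2, 8.0]
gripper_width: 8.6
rot [-0.0003  0.001   0.0002]
rot [ 0.0016  0.0004 -0.9998]
travel [-0.0035  0.0007 -0.0042] dist 1.650890307463659 now [569.5532 226.0754 134.2513] heading y 6.366419234148054 q [ 0.27  0.58  1.69 -0.    0.87  0.16] F [0.6536 0.1583 7.9854] w 8.60088624319381 t 2.65
```

```bash
python3 -m pendant '{"delta_rot":[[0,0,0],[0,0,0],[0,0,0],[0,0,0],[0,0,0],[0,0,0],[0,0,0],[0,0,0],[0,0,0],[0,0,0]],"travel":[[-0.013,-0.0015,0],[-0.04,-0.0045,0],[-0.07,-0.0078,0],[-0.1,-0.0112,0],[-0.13,-0.0146,0],[-0.16,-0.0179,0],[-0.19,-0.0213,0],[-0.22,-0.0247,0],[-0.25,-0.028,0],[-0.27,-0.0303,0]],"hand":[0.95,0.95,0.95,0.95,0.95,0.95,0.95,0.95,0.95,0.95]}' 40
```

```text
clock: 3.48
tool_pos: [488.4, 217.2, 134.2]
orientation: [0.001, 0.667, 0.745, 0.002]
wrist_force: [3.7, 3.4, 6.2]
gripper_width: 8.3
```

```bash
python3 -m pendant '{"delta_rot":[[0,0,0],[0,0,0],[0,0,0],[0,0,0],[0,0,0],[0,0,0],[0,0,0],[0,0,0],[0,0,0],[0,0,0]],"travel":[[-0.01,-0.0011,0],[-0.02,-0.0022,0],[-0.03,-0.0034,0],[-0.04,-0.0045,0],[-0.05,-0.0056,0],[-0.06,-0.0067,0],[-0.07,-0.0078,0],[-0.08,-0.009,0],[-0.09,-0.01,0],[-0.09,-0.01,0]],"hand":[0.95,0.95,0.95,0.95,0.95,0.95,0.95,0.95,0.95,0.95]}' 40
```

```text
clock: 4.32
tool_pos: [461.4, 214.3, 134.2]
orientation: [0.001, 0.667, 0.745, 0.002]
wrist_force: [-0.3, 2.9, 10.0]
gripper_width: 8.2
```

Not at the stop yet after 108 mm, so I keep pulling slowly.

```bash
python3 -m pendant '{"delta_rot":[[0,0,0],[0,0,0],[0,0,0],[0,0,0],[0,0,0],[0,0,0],[0,0,0],[0,0,0],[0,0,0],[0,0,0]],"travel":[[-0.007,-0.0008,0],[-0.014,-0.0016,0],[-0.021,-0.0024,0],[-0.028,-0.0031,0],[-0.035,-0.0039,0],[-0.042,-0.0047,0],[-0.049,-0.0055,0],[-0.056,-0.0063,0],[-0.063,-0.0071,0],[-0.07,-0.0079,0]],"hand":[0.95,0.95,0.95,0.95,0.95,0.95,0.95,0.95,0.95,0.95]}' 40
```

```text
clock: 5.15
tool_pos: [441.2, 212.1, 134.2]
orientation: [0.001, 0.667, 0.745, 0.002]
wrist_force: [2.9, 4.6, 9.3]
gripper_width: 8.3
```

```bash
python3 -m pendant '{"delta_rot":[[0,0,0],[0,0,0],[0,0,0],[0,0,0],[0,0,0],[0,0,0],[0,0,0],[0,0,0],[0,0,0],[0,0,0]],"travel":[[-0.005,-0.0006,0],[-0.01,-0.0011,0],[-0.015,-0.0017,0],[-0.02,-0.0022,0],[-0.025,-0.0028,0],[-0.03,-0.0034,0],[-0.035,-0.0039,0],[-0.04,-0.0045,0],[-0.045,-0.005,0],[-0.05,-0.0056,0]],"hand":[0.95,0.95,0.95,0.95,0.95,0.95,0.95,0.95,0.95,0.95]}' 40
```

```text
clock: 5.98
tool_pos: [429.4, 210.9, 134.3]
orientation: [0.003, 0.667, 0.745, 0.005]
wrist_force: [26.5, 2.6, -9.8]
gripper_width: 8.6
```

The stop is felt: 26 N against about 4 N for sliding. Now I ease off, open and go up.

```bash
python3 -m pendant '{"delta_rot":[[0,0,0],[0,0,0],[0,0,0],[0,0,0],[0,0,0],[0,0,0],[0,0,0],[0,0,0],[0,0,0],[0,0,0]],"travel":[[0.007,0.0008,0],[0.007,0.0008,0],[0.007,0.0008,0],[0.007,0.0008,0],[0.007,0.0008,0],[0.007,0.0008,0.02],[0.007,0.0008,0.1],[0.007,0.0008,0.2],[0.007,0.0008,0.32],[0.007,0.0008,0.4]],"hand":[0.95,0.5,0.5,0.5,0.5,0.5,0.5,0.5,0.5,0.5]}' 40
python3 - <<'E'
from h import *
for n in ("top","scene","wrist"):
    f=grab(n,n+'2.png');np.savez('/tmp/'+n+'2.npz',**f)
    P=pts(f);x,y,z=np.moveaxis(P,-1,0)
    c,s=np.cos(np.radians(6.4)),np.sin(np.radians(6.4))
    a=(x-625)*c+(y-232)*s;b=-(x-625)*s+(y-232)*c
    H,S,V=cv2.split(cv2.cvtColor(f['image'],cv2.COLOR_RGB2HSV))
    m=(abs(z-165)<4)&(a>-190)&(a<0)&(abs(b)<95)
    print(n,'panel top/grid',m.sum(),np.percentile(a[m],[2,10,50,90,98]) if m.any() else '',np.percentile(b[m],[2,98]) if m.any() else '')
    m=(H>40)&(H<85)&(S>80)&(V>40)&(a>-190)&(a<20)&(abs(b)<100)
    if m.sum()>5: print(n,'green',m.sum(),np.percentile(a[m],[2,50,98]),np.percentile(b[m],[2,98]),np.percentile(z[m],[2,98]))
    m=(abs(z-152)<5)&(a<-180)&(a>-215)&(abs(b)<70)
    if m.sum()>5: print(n,'handle',m.sum(),np.percentile(a[m],[5,50,95]))
go([0,0,0],-12.5)
E
python3 -c "
import cv2,numpy as np
a=cv2.imread('pics/top2.png')[80:230,130:280];b=cv2.imread('pics/wrist2.png')
cv2.imwrite('pics/v2.png',np.hstack([cv2.resize(a,(400,400),interpolation=2),cv2.resize(b,(400,400))]) if 0 else np.hstack([cv2.resize(a,(300,300)),cv2.resize(b,(480,300))]))"
```

```text
clock: 6.82
tool_pos: [426.9, 209.9, 255.7]
orientation: [0.001, 0.667, 0.745, 0.001]
wrist_force: [-0.2, 1.2, -0.2]
gripper_width: 43.1
top panel top/grid 89 [-155.7505 -154.3262 -150.7285 -146.416  -145.7245] [-93.5769 -14.3807]
top handle 66 [-204.2184 -199.3257 -185.9504]
scene panel top/grid 140 [-149.2654 -147.7566 -143.2283 -139.0151 -135.8159] [-91.7302  89.1156]
scene handle 97 [-197.3658 -192.4315 -185.8083]
wrist panel top/grid 2165 [-151.1492 -150.5296 -146.8261 -142.7638 -141.6225] [-36.7607  92.9501]
wrist green 3765 [-15.0786 -13.6383  -0.1392] [-50.8752  59.8856] [ 74.9228 151.1486]
wrist handle 1985 [-200.9934 -195.913  -184.2518]
rot [-0.0002  0.0012 -0.1048]
rot [-0.0016 -0.0002  0.8952]
travel [-1.4235 -0.7001 -0.848 ] dist 539.6453314509638 now [427.0637 210.026  254.4067] heading y 6.369743068181568 q [ 0.32  0.25  1.88 -0.    1.    0.21] F [-0.6022  0.3576 -0.2417] w 42.6860719062472 t 6.9667
```

View pics/v2.png

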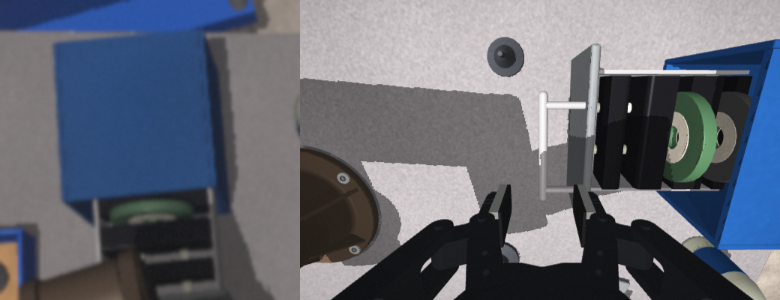

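The drawer is out. The wrist crop shows the empty front slot around columns 612–645 and the green wheel at about (690,140). From handle contact, panel and green wheel, the slot centre is at about a=-66 mm in the cabinet frame. Next I go above the white wheel.

```bash
python3 -m pendant '{"delta_rot":[[0,0,0],[0,0,-0.01],[0,0,-0.02],[0,0,-0.04],[0,0,-0.06],[0,0,-0.08],[0,0,-0.105],[0,0,-0.105],[0,0,-0.105],[0,0,-0.105]],"travel":[[0,-0.05,0.07],[0,-0.17,0.09],[0,-0.3,0.09],[0.02,-0.43,0.09],[0.04,-0.56,0.09],[0.06,-0.69,0.09],[0.08,-0.82,0.09],[0.09,-0.9,0.09],[0.1,-1,0.09],[0.1,-1,0.09]],"hand":[0.5,0.5,0.5,0.5,0.5,0.5,0.5,0.5,0.5,0.5]}' 60 &&
python3 -m pendant '{"delta_rot":[[0,0,0],[0,0,0],[0,0,0],[0,0,0],[0,0,0],[0,0,0],[0,0,0],[0,0,0],[0,0,0],[0,0,0]],"travel":[[0.01,-0.1,0],[0.02,-0.2,0],[0.04,-0.32,0],[0.05,-0.44,0],[0.07,-0.56,0],[0.09,-0.68,0],[0.1,-0.75,0],[0.1,-0.75,0],[0.1,-0.75,0],[0.1,-0.75,0]],"hand":[0.5,0.5,0.5,0.5,0.5,0.5,0.5,0.5,0.5,0.5]}' 60
cat > m3.py <<'E'
from h import *
import sys
tag=sys.argv[1]
f=grab('wrist','w%s.png'%tag);np.savez('/tmp/w%s.npz'%tag,**f)
P=pts(f);x,y,z=np.moveaxis(P,-1,0)
H,S,V=cv2.split(cv2.cvtColor(f['image'],cv2.COLOR_RGB2HSV))
m=(V>130)&(S<60)&(z>190)&(z<245)&(abs(x-488)<45)&(abs(y+315)<65)
k,l,st,_=cv2.connectedComponentsWithStats(m.astype(np.uint8));i=1+st[1:,4].argmax();m=l==i
q=P[m];rim=q[q[:,2]>np.percentile(q[:,2],50)]
print('white',m.sum(),st[i],q.mean(0),np.percentile(q,[1,99],axis=0))
# rim outer surface (curved): fit line through midpoints across thickness
for h in (-13.5,-12.5,-11.5):
    c,s=np.cos(np.radians(h)),np.sin(np.radians(h))
    a=q[:,0]*c+q[:,1]*s;b=-q[:,0]*s+q[:,1]*c
    print(h,'a',np.percentile(a,[1,10,50,90,99]),'b',np.percentile(b,[1,99]))
E
python3 m3.py 3; python3 -c "
from h import *
go([488,-315,275],-12.5)"
```

```text
clock: 7.8
tool_pos: [456.9, -93.8, 278.3]
orientation: [-0.001, 0.781, 0.624, -0.001]
wrist_force: [-0.2, 0.5, -0.6]
gripper_width: 42.9
clock: 8.63
tool_pos: [486.5, -314.2, 278.7]
orientation: [-0.001, 0.78, 0.626, -0.0]
wrist_force: [0.6, -0.1, 0.9]
gripper_width: 42.7
white 2412 [ 314  156   23  115 2412] [ 489.36   -310.5818  220.6629] [[ 473.3176 -360.8585  204.9018]
 [ 502.6713 -273.1102  227.1177]]
-13.5 a [541.0184 542.4009 548.3126 554.3332 555.9019] b [-239.1869 -149.909 ]
-12.5 a [537.3847 538.9741 545.1331 551.0649 552.6395] b [-248.7451 -159.4586]
-11.5 a [533.3367 535.4862 541.4447 547.5133 549.3418] b [-258.2978 -168.9583]
rot [-0.0003 -0.0003 -0.    ]
rot [ 0.0005 -0.0005  1.    ]
travel [ 0.0046 -0.0035 -0.0136] dist 4.438326899383473 now [ 486.6168 -313.9562  279.0861] heading y -12.496435059399845 q [-0.69  0.38  1.61  0.    1.15 -0.47] F [ 0.186  -0.2622 -0.5911] w 42.77537465304746 t 8.6833
```

View pics/w3.png

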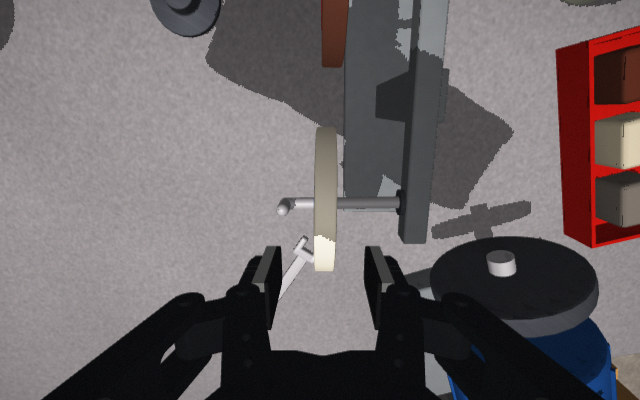

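The wrist view shows the wheel edge-on at columns 315–337, rows 127–270, aligned with the tool. The hook bar is at row 203 and its lip at (283,207), about 33 mm in front of the wheel. I stay above the lip tip (TCP z 199) and grip.

```bash
python3 -m pendant '{"delta_rot":[[0,0,0],[0,0,0],[0,0,0],[0,0,0],[0,0,0],[0,0,0],[0,0,0],[0,0,0],[0,0,0],[0,0,0]],"travel":[[0.0046,-0.01,-0.03],[0.0046,-0.01,-0.1],[0.0046,-0.01,-0.17],[0.0046,-0.01,-0.23],[0.0046,-0.01,-0.265],[0.0046,-0.01,-0.265],[0.0046,-0.01,-0.265],[0.0046,-0.01,-0.265],[0.0046,-0.01,-0.265],[0.0046,-0.01,-0.265]],"hand":[0.6,0.6,0.6,0.6,0.6,0.6,1,1,1,1]}' 60
python3 -c "
from h import *
go([488,-317,199],-12.5);print(bot.state()['moment'])"
```

```text
clock: 9.52
tool_pos: [488.5, -318.2, 201.0]
orientation: [0.001, 0.78, 0.626, 0.0]
wrist_force: [-0.3, 0.2, 0.1]
gripper_width: 14.7
rot [0.0003 0.0004 0.0002]
rot [ 0.0006 -0.0004 -0.9998]
travel [-0.0015  0.0039 -0.0066] dist 2.327023930097563 now [ 488.4586 -318.1563  200.9667] heading y -12.531957006833402 q [-0.69  0.46  1.7   0.    0.98 -0.47] F [-0.3318  0.1556  0.0959] w 14.748649083643302 t 9.5167
[ 0.1546 -0.0773  0.0334]
```

```bash
python3 -m pendant '{"delta_rot":[[0,0,0],[0,0,0],[0,0,0],[0,0,0],[0,0,0],[0,0,0],[0,0,0],[0,0,0],[0,0,0],[0,0,0]],"travel":[[0,0,0.005],[0,0,0.013],[0,0,0.022],[0,0,0.031],[0,0,0.04],[0,0,0.049],[0,0,0.055],[0,0,0.06],[0,0,0.06],[0,0,0.06]],"hand":[1,1,1,1,1,1,1,1,1,1]}' 60
python3 -c "
from h import *
print(bot.state()['moment'])"
```

```text
clock: 10.35
tool_pos: [488.2, -318.1, 218.1]
orientation: [0.0, 0.78, 0.626, 0.0]
wrist_force: [-0.9, -0.1, -4.2]
gripper_width: 15.0
[-0.0373  0.0215 -0.0481]
```

```bash
python3 -m pendant '{"delta_rot":[[0,0,0],[0,0,0],[0,0,0],[0,0,0],[0,0,0],[0,0,0],[0,0,0],[0,0,0],[0,0,0],[0,0,0]],"travel":[[0,0,0.002],[0,0,0.004],[0,0,0.006],[0,0,0.008],[0,0,0.01],[0,0,0.012],[0,0,0.014],[0,0,0.015],[0,0,0.015],[0,0,0.015]],"hand":[1,1,1,1,1,1,1,1,1,1]}' 60
python3 -c "
from h import *
print(bot.state()['moment'])"
```

```text
clock: 11.18
tool_pos: [488.2, -318.1, 222.6]
orientation: [0.0, 0.78, 0.626, 0.0]
wrist_force: [0.3, -0.3, -3.6]
gripper_width: 14.8
[-0.0348  0.0033 -0.0092]
```

```bash
python3 -m pendant '{"delta_rot":[[0,0,0],[0,0,0],[0,0,0],[0,0,0],[0,0,0],[0,0,0],[0,0,0],[0,0,0],[0,0,0],[0,0,0]],"travel":[[0,0,0.001],[0,0,0.002],[0,0,0.003],[0,0,0.004],[0,0,0.005],[0,0,0.006],[0,0,0.007],[0,0,0.007],[0,0,0.007],[0,0,0.007]],"hand":[1,1,1,1,1,1,1,1,1,1]}' 60
python3 -c "
from h import *
print(bot.state()['moment'])"
```

```text
clock: 12.02
tool_pos: [488.0, -317.9, 223.5]
orientation: [-0.001, 0.78, 0.626, -0.0]
wrist_force: [3.5, -2.2, -25.8]
gripper_width: 14.8
[-0.5914 -0.9735  0.0098]
```

```bash
python3 -m pendant '{"delta_rot":[[0,0,0],[0,0,0],[0,0,0],[0,0,0],[0,0,0],[0,0,0],[0,0,0],[0,0,0],[0,0,0],[0,0,0]],"travel":[[0,0,-0.007],[0,0,-0.0135],[0,0,-0.0135],[0,0,-0.0135],[0,0,-0.0135],[-0.01,0.0022,-0.0135],[-0.02,0.0044,-0.0135],[-0.03,0.0067,-0.0135],[-0.04,0.0089,-0.0135],[-0.05,0.0111,-0.0135]],"hand":[1,1,1,1,1,1,1,1,1,1]}' 60
python3 -c "
from h import *
print(bot.state()['moment']);f=grab('wrist','w4.png')"
```

```text
clock: 12.85
tool_pos: [472.8, -314.7, 220.7]
orientation: [0.0, 0.78, 0.626, 0.0]
wrist_force: [0.4, -0.4, -3.6]
gripper_width: 14.8
[-0.0454  0.0245  0.0211]
```

View pics/w4.png

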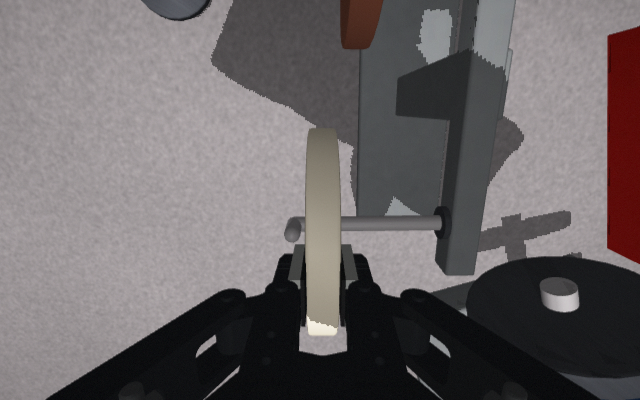

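The wheel hangs straight in the pads, and the lip at (292,230) is just ahead of it. I cross the lip in small checked steps.

```bash
python3 -m pendant '{"delta_rot":[[0,0,0],[0,0,0],[0,0,0],[0,0,0],[0,0,0],[0,0,0],[0,0,0],[0,0,0],[0,0,0],[0,0,0]],"travel":[[-0.003,0.0007,0],[-0.006,0.0013,0],[-0.009,0.002,0],[-0.012,0.0027,0],[-0.015,0.0033,0],[-0.018,0.004,0],[-0.021,0.0047,0],[-0.024,0.0053,0],[-0.026,0.0058,0],[-0.026,0.0058,0]],"hand":[1,1,1,1,1,1,1,1,1,1]}' 60
```

```text
clock: 13.73
tool_pos: [465.3, -313.0, 220.7]
orientation: [0.0, 0.78, 0.626, 0.0]
wrist_force: [0.4, -1.3, -4.2]
gripper_width: 15.1
```

```bash
python3 -m pendant '{"delta_rot":[[0,0,0],[0,0,0],[0,0,0],[0,0,0],[0,0,0],[0,0,0],[0,0,0],[0,0,0],[0,0,0],[0,0,0]],"travel":[[-0.003,0.0007,0],[-0.006,0.0013,0],[-0.009,0.002,0],[-0.012,0.0027,0],[-0.015,0.0033,0],[-0.018,0.004,0],[-0.021,0.0047,0],[-0.024,0.0053,0],[-0.026,0.0058,0],[-0.026,0.0058,0]],"hand":[1,1,1,1,1,1,1,1,1,1]}' 60
```

```text
clock: 14.57
tool_pos: [457.5, -311.3, 220.7]
orientation: [0.0, 0.78, 0.626, 0.0]
wrist_force: [0.2, -0.1, -3.5]
gripper_width: 15.1
```

```bash
python3 -m pendant '{"delta_rot":[[0,0,0],[0,0,0],[0,0,0],[0,0,0],[0,0,0],[0,0,0],[0,0,0],[0,0,0],[0,0,0],[0,0,0]],"travel":[[-0.004,0.0009,0],[-0.01,0.0022,0],[-0.016,0.0036,0],[-0.022,0.0049,0],[-0.028,0.0062,0],[-0.034,0.0075,0],[-0.042,0.0093,0],[-0.05,0.0111,0],[-0.058,0.0129,0],[-0.066,0.0147,0]],"hand":[1,1,1,1,1,1,1,1,1,1]}' 60
```

```text
clock: 15.4
tool_pos: [437.5, -306.8, 220.7]
orientation: [0.0, 0.78, 0.626, 0.0]
wrist_force: [-0.2, -0.3, -4.4]
gripper_width: 15.2
```

```bash
python3 -m pendant '{"delta_rot":[[0,0,0],[0,0,0],[0,0,0],[0,0,0],[0,0,0],[0,0,0],[0,0,0],[0,0,0],[0,0,0],[0,0,0]],"travel":[[-0.01,0.0022,0],[-0.02,0.0044,0],[-0.03,0.0067,0],[-0.045,0.01,0],[-0.06,0.0133,0],[-0.075,0.0166,0],[-0.09,0.02,0],[-0.1,0.0222,0],[-0.1,0.0222,0],[-0.1,0.0222,0]],"hand":[1,1,1,1,1,1,1,1,1,1]}' 60
python3 - <<'E'
from h import *
f=grab('wrist','w5.png')
go([559.4,224.6,300],6.4)
E
```

```text
clock: 16.23
tool_pos: [407.7, -300.3, 220.8]
orientation: [0.0, 0.78, 0.626, 0.0]
wrist_force: [0.6, 0.8, -3.7]
gripper_width: 14.9
rot [0.0001 0.0001 0.1052]
rot [ 0.0002 -0.0001 -0.8948]
travel [0.5051 1.7498 0.2641] dist 552.0769133044942 now [ 407.8763 -300.3323  220.7816] heading y -12.543980127597333 q [-0.77  0.34  1.86  0.    0.95 -0.55] F [ 0.4197  0.2519 -4.001 ] w 14.802487638418862 t 16.2833
```

View pics/w5.png

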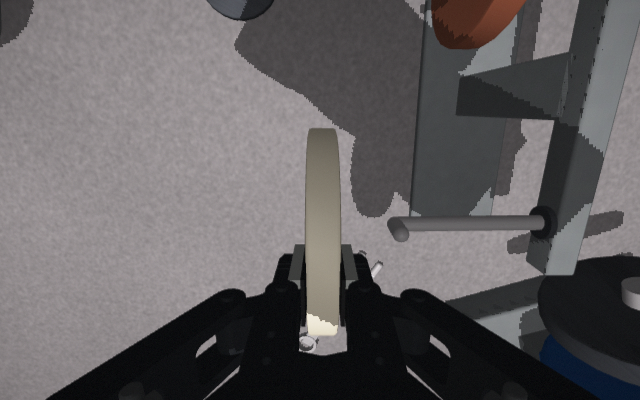

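The wheel is off the hook. Next I carry it high (bottom edge over 200 mm) to above the slot.

```bash
python3 -m pendant '{"delta_rot":[[0,0,0],[0,0,0],[0,0,0.01],[0,0,0.03],[0,0,0.05],[0,0,0.07],[0,0,0.09],[0,0,0.105],[0,0,0.105],[0,0,0.105]],"travel":[[0,0.04,0.04],[0,0.12,0.1],[0.02,0.22,0.17],[0.04,0.33,0.24],[0.06,0.44,0.283],[0.08,0.56,0.283],[0.1,0.68,0.283],[0.1,0.8,0.283],[0.1,0.92,0.283],[0.1,1,0.283]],"hand":[1,1,1,1,1,1,1,1,1,1]}' 60 &&
python3 -m pendant '{"delta_rot":[[0,0,0],[0,0,0],[0,0,0],[0,0,0],[0,0,0],[0,0,0],[0,0,0],[0,0,0],[0,0,0],[0,0,0]],"travel":[[0.04,0.1,0],[0.09,0.2,0],[0.15,0.32,0],[0.21,0.44,0],[0.28,0.55,0],[0.34,0.65,0],[0.38,0.71,0],[0.4,0.745,0],[0.405,0.75,0],[0.405,0.75,0]],"hand":[1,1,1,1,1,1,1,1,1,1]}' 60
cat > m6.py <<'E'
from h import *
import sys
f=grab('wrist','w%s.png'%sys.argv[1]);np.savez('/tmp/w%s.npz'%sys.argv[1],**f)
P=pts(f);x,y,z=np.moveaxis(P,-1,0)
c,s=np.cos(np.radians(6.4)),np.sin(np.radians(6.4))
a=(x-625)*c+(y-232)*s;b=-(x-625)*s+(y-232)*c
T=bot.state()['tool_pos'];d=T[:2]-[625,232];print('tool a,b',d[0]*c+d[1]*s,-d[0]*s+d[1]*c)
for lo in range(-90,90,20):
    k=(abs(b-lo-10)<10)&(z>60)&(z<90)&(a>-135)&(a<0)
    h=np.histogram(a[k&(z>80)],np.arange(-110,-20,4))[0]
    print(lo,'walltop',h)
m=(abs(z-165)<5)&(a>-165)&(a<-130)&(abs(b)<95);print('panel',np.percentile(a[m],[1,50,99]),np.percentile(b[m],[1,99]))
go([559.4,224.6,300],6.4)
E
python3 m6.py 6
```

```text
clock: 17.12
tool_pos: [437.0, 2.9, 306.3]
orientation: [0.0, 0.666, 0.746, 0.0]
wrist_force: [1.0, -0.1, -3.1]
gripper_width: 15.1
clock: 17.95
tool_pos: [558.8, 225.0, 305.6]
orientation: [-0.0, 0.666, 0.746, -0.0]
wrist_force: [-0.6, 0.3, -4.7]
gripper_width: 15.0
tool a,b -66.77746142406723 -0.21419003337767872
-90 walltop [ 0 15 25 25 22  0  0  0  0  0  0  0  0  0  0  0  8 25 25 23 24 25]
-70 walltop [ 0 42 44 45 52  6  0  0  0  0  0  0  0  0  0  0 15 42 47 48 46 50]
-50 walltop [ 0 45 44 45 45 15  0  0  0  0  0  0  0  0  0  0 16 50 52 45 45 44]
-30 walltop [ 0 41 54 55 48 16  0  0  0  0  0  0  0  0  0  0 36 48 47 52 55 53]
-10 walltop [ 0 48 49 49 62 29  0  0  0  0  0  0  0  0  0  0 47 49 58 53 47 54]
10 walltop [ 0 45 59 52 51 50  0  0  0  0  0  0  0  0  0 14 50 65 50 53 56 54]
30 walltop [ 0 51 54 65 54 58 16  0  0  0  0  0  0  0  1 38 69 52 61 62 57 63]
50 walltop [ 0 48 66 55 71 54 68 42  4  0  0  0  0 14 49 71 55 63 60 59 59 58]
70 walltop [ 0 39 44 45 45 44 44 37  1  0  0  0  0  5 37 47 38 48 41 47 41 49]
panel [-150.9399 -145.1591 -140.9727] [-92.3487  93.785 ]
rot [ 0.0001 -0.0001  0.0002]
rot [-0.0002 -0.0002 -0.9998]
travel [ 0.0025  0.0009 -0.019 ] dist 5.751892264813619 now [558.6626 224.3435 305.6987] heading y 6.370796202588872 q [ 0.27  0.39  1.52 -0.    1.23  0.16] F [ 0.034   0.0357 -3.7992] w 14.640290169647153 t 18.0
```

View pics/w6.png

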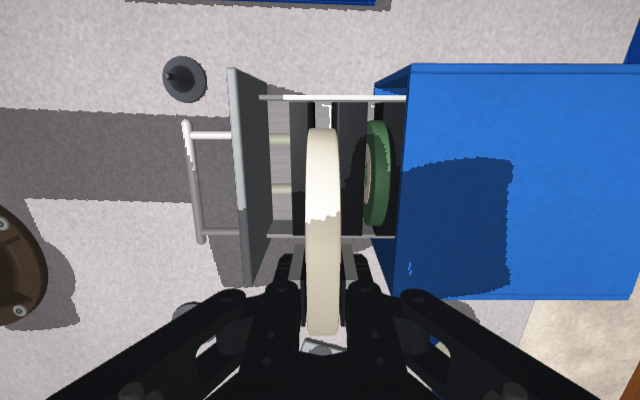

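The wheel is over the slot: wall edges are symmetric about a≈-66.5 and the tool is at a=-66.8. Lowering.

```bash
python3 -m pendant '{"delta_rot":[[0,0,0],[0,0,0],[0,0,0],[0,0,0],[0,0,0],[0,0,0],[0,0,0],[0,0,0],[0,0,0],[0,0,0]],"travel":[[0.001,0,-0.03],[0.001,0,-0.08],[0.001,0,-0.13],[0.001,0,-0.18],[0.001,0,-0.23],[0.001,0,-0.28],[0.001,0,-0.33],[0.001,0,-0.37],[0.001,0,-0.39],[0.001,0,-0.39]],"hand":[1,1,1,1,1,1,1,1,1,1]}' 60 &&
python3 -m pendant '{"delta_rot":[[0,0,0],[0,0,0],[0,0,0],[0,0,0],[0,0,0],[0,0,0],[0,0,0],[0,0,0],[0,0,0],[0,0,0]],"travel":[[0,0,-0.004],[0,0,-0.008],[0,0,-0.012],[0,0,-0.016],[0,0,-0.02],[0,0,-0.024],[0,0,-0.028],[0,0,-0.032],[0,0,-0.035],[0,0,-0.035]],"hand":[1,1,1,1,1,1,1,1,1,1]}' 60
```

```text
clock: 18.83
tool_pos: [558.9, 223.8, 187.4]
orientation: [-0.001, 0.667, 0.745, -0.001]
wrist_force: [-0.1, -0.1, -3.4]
gripper_width: 14.5
clock: 19.67
tool_pos: [559.5, 224.8, 177.8]
orientation: [-0.0, 0.667, 0.745, -0.0]
wrist_force: [-0.3, 0.2, -3.6]
gripper_width: 15.1
```

Entered 7 mm with no contact; continuing in slow steps.

```bash
python3 -m pendant '{"delta_rot":[[0,0,0],[0,0,0],[0,0,0],[0,0,0],[0,0,0],[0,0,0],[0,0,0],[0,0,0],[0,0,0],[0,0,0]],"travel":[[0,0,-0.005],[0,0,-0.01],[0,0,-0.015],[0,0,-0.02],[0,0,-0.025],[0,0,-0.03],[0,0,-0.035],[0,0,-0.04],[0,0,-0.04],[0,0,-0.04]],"hand":[1,1,1,1,1,1,1,1,1,1]}' 60
```

```text
clock: 20.5
tool_pos: [559.6, 224.7, 166.0]
orientation: [-0.0, 0.667, 0.745, -0.0]
wrist_force: [0.5, -0.6, -3.5]
gripper_width: 14.7
```

```bash
python3 -m pendant '{"delta_rot":[[0,0,0],[0,0,0],[0,0,0],[0,0,0],[0,0,0],[0,0,0],[0,0,0],[0,0,0],[0,0,0],[0,0,0]],"travel":[[0,0,-0.008],[0,0,-0.018],[0,0,-0.028],[0,0,-0.038],[0,0,-0.048],[0,0,-0.058],[0,0,-0.068],[0,0,-0.075],[0,0,-0.08],[0,0,-0.08]],"hand":[1,1,1,1,1,1,1,1,1,1]}' 60
```

```text
clock: 21.33
tool_pos: [559.5, 224.7, 141.7]
orientation: [-0.0, 0.667, 0.745, -0.0]
wrist_force: [-0.4, 0.6, -3.9]
gripper_width: 14.8
```

```bash
python3 -m pendant '{"delta_rot":[[0,0,0],[0,0,0],[0,0,0],[0,0,0],[0,0,0],[0,0,0],[0,0,0],[0,0,0],[0,0,0],[0,0,0]],"travel":[[0,0,-0.005],[0,0,-0.01],[0,0,-0.015],[0,0,-0.02],[0,0,-0.025],[0,0,-0.03],[0,0,-0.035],[0,0,-0.04],[0,0,-0.045],[0,0,-0.045]],"hand":[1,1,1,1,1,1,1,1,1,1]}' 60
```

```text
clock: 22.17
tool_pos: [559.5, 224.7, 128.2]
orientation: [-0.0, 0.667, 0.745, -0.0]
wrist_force: [-0.1, -0.4, -4.1]
gripper_width: 15.2
```

```bash
python3 -m pendant '{"delta_rot":[[0,0,0],[0,0,0],[0,0,0],[0,0,0],[0,0,0],[0,0,0],[0,0,0],[0,0,0],[0,0,0],[0,0,0]],"travel":[[0,0,-0.001],[0,0,-0.002],[0,0,-0.003],[0,0,-0.004],[0,0,-0.005],[0,0,-0.006],[0,0,-0.007],[0,0,-0.008],[0,0,-0.008],[0,0,-0.008]],"hand":[1,1,1,1,1,1,1,1,1,1]}' 60
```

```text
clock: 23.0
tool_pos: [559.6, 224.8, 126.2]
orientation: [0.0, 0.667, 0.745, 0.0]
wrist_force: [1.3, -0.4, -4.6]
gripper_width: 15.0
```

```bash
python3 -m pendant '{"delta_rot":[[0,0,0],[0,0,0],[0,0,0],[0,0,0],[0,0,0],[0,0,0],[0,0,0],[0,0,0],[0,0,0],[0,0,0]],"travel":[[0,0,-0.001],[0,0,-0.002],[0,0,-0.003],[0,0,-0.004],[0,0,-0.005],[0,0,-0.006],[0,0,-0.006],[0,0,-0.006],[0,0,-0.006],[0,0,-0.006]],"hand":[1,1,1,1,1,1,1,1,1,1]}' 60
```

```text
clock: 23.83
tool_pos: [559.9, 224.7, 125.4]
orientation: [0.0, 0.667, 0.745, 0.0]
wrist_force: [-2.7, -2.3, 7.7]
gripper_width: 15.1
```

Seated on the rails (an 11 N change at the expected height). Opening and rising.

```bash
python3 -m pendant '{"delta_rot":[[0,0,0],[0,0,0],[0,0,0],[0,0,0],[0,0,0],[0,0,0],[0,0,0],[0,0,0],[0,0,0],[0,0,0]],"travel":[[0,0,0.003],[0,0,0.003],[0,0,0.003],[0,0,0.003],[0,0,0.003],[0,0,0.003],[0,0,0.01],[0,0,0.03],[0,0,0.06],[0,0,0.1]],"hand":[1,0.75,0.65,0.6,0.6,0.6,0.6,0.6,0.6,0.6]}' 20 &&
python3 -m pendant '{"delta_rot":[[0,0,0],[0,0,0],[0,0,0],[0,0,0],[0,0,0],[0,0,0],[0,0,0],[0,0,0],[0,0,0],[0,0,0]],"travel":[[0,0,0.1],[0,0,0.2],[0,0,0.3],[0,0,0.4],[0,0,0.5],[0,0,0.6],[0,0,0.6],[0,0,0.6],[0,0,0.6],[0,0,0.6]],"hand":[0.6,0.6,0.6,0.6,0.6,0.6,0.6,0.6,0.6,0.6]}' 20
python3 - <<'E'
from h import *
f=grab('wrist','w8.png');P=pts(f);x,y,z=np.moveaxis(P,-1,0)
c,s=np.cos(np.radians(6.4)),np.sin(np.radians(6.4))
a=(x-625)*c+(y-232)*s;b=-(x-625)*s+(y-232)*c
H,S,V=cv2.split(cv2.cvtColor(f['image'],cv2.COLOR_RGB2HSV))
m=(a>-90)&(a<-45)&(abs(b)<70)&(z>100)&(z<170)&(S<90)
print(m.sum(),'a',np.percentile(a[m],[1,50,99]),'b',np.percentile(b[m],[1,99]),'z',np.percentile(z[m],[1,99]))
m=m&(z>145);print('top a',np.percentile(a[m],[1,50,99]),'b',b[m].mean())
m=(abs(z-165)<5)&(a>-165)&(a<-130)&(abs(b)<95);print('panel',np.percentile(a[m],[1,50,99]))
grab('top','top8.png');g=grab('scene','scene8.png')
cv2.imwrite('pics/v8.png',np.vstack([cv2.resize(f['image'],(480,300)),cv2.resize(g['image'],(480,300))])[:,:,::-1])
E
```

```text
clock: 24.67
tool_pos: [559.4, 224.7, 154.9]
orientation: [-0.0, 0.667, 0.745, -0.0]
wrist_force: [0.2, -0.1, -0.5]
gripper_width: 34.0
clock: 25.5
tool_pos: [559.2, 224.7, 333.4]
orientation: [-0.0, 0.667, 0.745, -0.001]
wrist_force: [0.7, -0.1, 0.6]
gripper_width: 34.2
1355 a [-73.7842 -65.7914 -57.5097] b [-51.0891  61.4807] z [104.3631 151.0934]
top a [-73.5375 -65.7442 -58.9703] b 2.744662120643392
panel [-151.0261 -145.2594 -141.0285]
```

View pics/v8.png

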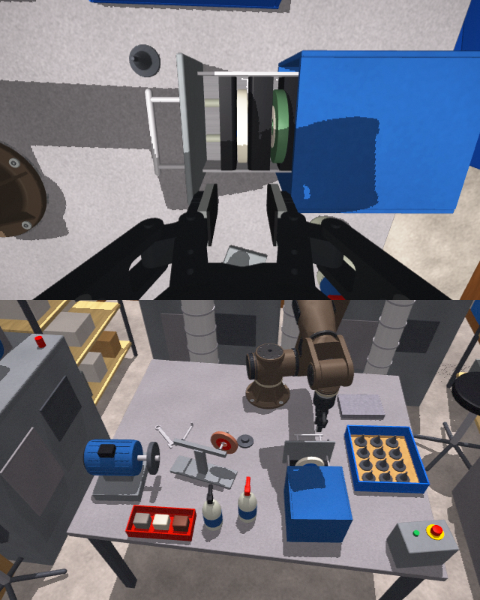

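The wheel stands in the front slot (edge at about (242,130) in the wrist crop) and the red wheel still hangs. The drawer has not moved. Handing in.

```bash
python3 -c "
from cell import bot
print(bot.sign_off(),bot.state()['clock'])"
```

```text
the job is handed in; nothing more can be done
the job is handed in; nothing more can be done
```

I pulled the drawer out to its stop, lifted the white wheel off the right-hand hook, and stood it on edge in the drawer's empty front slot. I handed in at about 26 s of robot time, with the gripper open and well clear of everything.

- **Drawer:** it slid about 140 mm at roughly 4 N, then read 26 N at the stop. The front panel measured the same position before and after the wheel went in (a = -151 mm in the cabinet frame).
- **Lifting off the hook:** the bore touched the bar after a lift of about 22 mm. The wrist force there was 26 N, about 22 N of it contact. I then backed off about 2 mm and drew the wheel level past the lip with no contact felt.
- **Seating in the slot:** the wheel met the rails at about 11 N, at the expected height. In the last wrist view it stands upright, its top at z 151 mm (151.5 expected) and its centre at a = -65.8 mm (about -66 expected).
- **Small disagreement:** the wheel's centre measured about 3 to 5 mm off the cabinet's midline. The green wheel showed almost the same sideways range earlier, so I put this down to my cabinet position or the camera calibration.
- **Everything else:** the red wheel still hangs on its hook, and the last scene view showed nothing else moved. I checked that by eye and did not measure it.

The force figures are the readings at the end of each move, so a brief peak within a move would not show in them.

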